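Clear the contrast discs off the viewing panel

TASK

In the eye-exercise room, sweep the three striped discs across the viewing panel with closed fingers and over its open end, so that all three drop into the orange tray. Push them only: do not pick any disc up. Leave the little fixation figure, the blue lens case in the grey tray, the bottle and the mug undisturbed.

Things in the scene. Friction and masses are not known exactly. Their poses are not given: they have to be found in the camera images.
- panel: Fixed light-grey viewing panel, a slab 240 mm (its x) by 280 mm (its y), flat top 45 mm above the table. Origin: centre of its underside, z up. Two black rails, 12 mm wide and 12 mm high above the top, run along its front and back edges (own x -114 and +114 mm, full length in y); the ends at own y -140 and +140 mm are open. The trays stand against these two ends, which one at which end varies.
- orange_tray: Fixed orange open tray, the goal. Outside 240 mm (its x) by 130 mm (its y) by 42 mm high, walls and floor 5 mm; it touches one open end of the panel (its centre 205 mm from the panel's along the panel's y, either way), its rim 3 mm below the panel's top. Its axes are parallel to the panel's. Origin: centre of its underside, z up.
- grey_tray: Fixed grey open tray, the same shape, at the other end of the panel; it holds the blue lens case. Origin: centre of its underside. Discs do not belong there.
- disc0: one of three equal black discs with white stripes on both faces, 36 mm in diameter, 10 mm thick, about 20 g, lying flat and loose on the panel, never closer than 4 mm to another disc at the start. Origin: centre of its underside, z up
- disc1: one of three equal black discs with white stripes on both faces, 36 mm in diameter, 10 mm thick, about 20 g, lying flat and loose on the panel, never closer than 4 mm to another disc at the start. Origin: centre of its underside, z up
- disc2: one of three equal black discs with white stripes on both faces, 36 mm in diameter, 10 mm thick, about 20 g, lying flat and loose on the panel, never closer than 4 mm to another disc at the start. Origin: centre of its underside, z up
- figure: Loose small fixation figure standing on the panel near the back rail (own x of the panel 86 to 92 mm): blue round foot 30 mm in diameter, yellow cone, red ball; 49 mm tall, 60 g. Origin: centre of its underside. Must not be moved.
- case: Loose blue lens case, 70 by 45 by 26 mm, lying in the grey tray, wholly below that tray's rim. Origin: centre of its underside. Must not be moved.
- bottle: Loose green bottle with white cap, 48 mm in diameter, 140 mm tall, on the table to the robot's right. Origin: centre of its underside. Must not be moved.
- mug: Loose blue mug, 76 mm in diameter, 85 mm tall, on the table to the robot's left. Origin: centre of its underside. Must not be moved.

How it is judged (in metres and radians):
At the end, for the whole second after the job is handed in: All three discs lie at rest inside the orange tray (centre within its walls and below its rim); figure, case, bottle and mug stand within 12 mm of where they were, and upright (x of disc0 in the frame of orange_tray between -0.115 and 0.115 m and y of disc0 in the frame of orange_tray between -0.06 and 0.06 m and height (world z) of each of disc0, disc1, disc2 below 0.038 m and linear speed of each of disc0, disc1, disc2 below 0.03 m/s and x of disc1 in the frame of orange_tray between -0.115 and 0.115 m and y of disc1 in the frame of orange_tray between -0.06 and 0.06 m and x of disc2 in the frame of orange_tray between -0.115 and 0.115 m and y of disc2 in the frame of orange_tray between -0.06 and 0.06 m and distance of each of figure, case, bottle, mug from where it was at the start of the episode below 0.012 m and angle between each of figure, case, bottle, mug's own z axis and vertical below 0.2 rad); the robot touches nothing.
It fails at once if a disc is lifted more than 15 mm above the panel's top (height (world z) of any of disc0, disc1, disc2 above 0.06 m).
It fails at once if the figure, the case, the bottle or the mug is moved more than 12 mm or tipped (distance of any of figure, case, bottle, mug from where it was at the start of the episode above 0.012 m or angle between any of figure, case, bottle, mug's own z axis and vertical above 0.3 rad).
It also fails if it takes over 58 s, if anything falls off the work surface, if the arm or the gripper's body presses on something with over 40 N, if the wrist force passes 120 N, or if a joint passes its speed limit or range.

ROBOT

A 6-joint arm with a two-finger parallel gripper is mounted at the origin on the work surface. World frame = base frame: x ahead of the robot, y to its left, z up, the work surface at z = 0. Lengths are in mm, angles in rad, forces in N, time in s.
With the tool pointing down it reaches from about 300 to 850 mm from the base axis. Payload 4.2 kg.
Tool frame: the origin (TCP) lies at the very end of the fingers, on their centre line; the grasp point (between the pads) lies ctrl.pinch_z behind it (ctrl.pinch_z is the distance from the TCP to the grasp point, in mm); z points along the fingers, y is the line along which they close (so a half turn about z gives the same grasp; the last joint's range is limited). The gripper opens to 91 mm and grips with 3 to 60 N. Pads are 32 mm wide; open, the fingers measure 118 mm over their backs; the gripper's body (76 mm by 178 mm) begins 60 mm behind the grasp point.
Start: joints at [1.125, 0.32, 1.565, -0, 1.257, -0.02], TCP at [237.509, 523.675, 183.176] pointing down, gripper open.
Joint ranges: [-3.11, 3.11], [-0.84, 2.01], [0.21, 2.61], [-1.34, 4.49], [0.05, 2.63], [-2.56, 2.56]. Speed limits (rad/s): [2.57, 2.57, 3.14, 3.14, 3.14, 3.14].

INTERFACE

Orientations are given as a unit quaternion [w, x, y, z].
In Python, from rig import ctrl gives the robot as it stands.
- The arm moves only by the tool carry_out, never from a script. Its argument "plan" is a list of rows, each a list of 4 numbers: the shift along the world's x, y, z in cm, then the turn about the world's z in rad. A call has 1 to 20 rows; each row shifts and turns the commanded pose from where the row before left it; what a row does not reach is not made up. A row lasts 1/8 s, in which the tool goes at most 62.5 mm and 10.7 degrees, less where a joint would pass 70% of its speed; a pose out of reach is approached as far as the arm can. A call with a gripper value outside its range is refused whole. "gripper" is the opening, from -1 (shut) to 1 (fully open), so that 0 is half open, set as the call begins (left out, the last holds). The fingers move at their own pace and stop on an object; "newtons" is the grip in N (left out, the last holds). Time passes only in rows, so rows that do not move let the fingers close. It gives the time, the measured TCP pose, the force, the opening and the grip force at its end, in the units of the state.
- ctrl.state(): the state, without advancing time (a new reading comes with each control period).
- ctrl.read_camera(name): name is "side" or "top"; returns the picture (400x640x3 uint8, red, green, blue); there is no depth.
- ctrl.get_calibration(name): a dict with "vfov" (degrees; the focal length in pixels is half the picture's height over the tangent of half this angle, whatever the lens; pixels are square), "cx", "cy" (the principal point, pixels), "D" ([k1, k2, p1, p2, k3] as OpenCV has them; the pictures are not rectified), "world_from_camera" (4x4, takes a point from camera to world coordinates). Camera axes: x right, y down, z forward; pixel columns grow to the right and rows downward; lengths in mm; the calibration is good to about 2 mm. A picture is of the moment at which its call begins. get_calibration takes no time and is no camera call.
- ctrl.hand_in(): hands the job in; it is judged then, once.
The state is a dict: "t": time; "joint_pos": joint angles; "joint_velocities": joint speeds; "effort": joint torques, N m; "tool_pos": TCP position; "eef_rot": TCP orientation; "wrist_force": force on the tool from outside, world axes, zero at the start; "torque": the same for the moment, N m; "finger_gap": finger opening in mm; "gripper_force": force on a finger pad.
Only numpy, scipy, OpenCV 4.12 (cv2) and the standard library are available. Lean on these libraries where they do the work, as an engineer would, in place of code of your own. Each camera call takes 0.05 s, during which the arm holds its last target. There are 200 camera calls.

## Working session

There is one attempt and no reset: what is moved stays moved. The work goes in short steps, Python scripts to look and compute and a tool call to move; the robot and the scene stay as the last step left them, time stands still between calls to the robot, and variables do not carry over. Pictures are saved under pics/ and viewed, at most 10 in all, crops included, and the job is handed in when it is done.

Besides the shell and the picture viewer there is one more tool, called after "Call:" as name(argument=value, ...) on one line, values as JSON. carry_out: Moves the arm, as the interface text tells. Its arguments: {"type":"object","properties":{"plan":{"type":"array"},"gripper":{"type":"number"},"newtons":{"type":"number"}},"required":["plan"]}

```bash
mkdir -p pics; cat > h.py <<'E'
import numpy as np, cv2
from rig import ctrl
def cal(n):
    c=ctrl.get_calibration(n); f=200/np.tan(np.radians(c["vfov"])/2)
    K=np.array([[f,0,c["cx"]],[0,f,c["cy"]],[0,0,1.]]); return K,np.array(c["D"],float),np.array(c["world_from_camera"],float)
def ray(n,uv):
    K,D,T=cal(n); p=cv2.undistortPoints(np.array([[uv]],float),K,D)[0,0]
    d=T[:3,:3]@[p[0],p[1],1]; return T[:3,3],d/np.linalg.norm(d)
def at_z(n,uv,z):
    o,d=ray(n,uv); return o+d*(z-o[2])/d[2]
def tri(a,b):
    (o,d),(p,e)=ray("top",a),ray("side",b)
    s=np.linalg.lstsq(np.c_[d,-e],p-o,rcond=None)[0]; x,y=o+s[0]*d,p+s[1]*e
    return (x+y)/2,np.linalg.norm(x-y)
def proj(n,P):
    K,D,T=cal(n); W=np.linalg.inv(T); return cv2.projectPoints(np.array(P,float).reshape(-1,1,3),cv2.Rodrigues(W[:3,:3])[0],W[:3,3],K,D)[0].reshape(-1,2)
def snap(n,f): 
    i=ctrl.read_camera(n); cv2.imwrite("pics/"+f,i[:,:,::-1]); return i
E
python3 - <<'E'
from h import *
snap("top","t0.png"); snap("side","s0.png")
for n in("top","side"): print(cal(n)[2].round(2).tolist(),cal(n)[0][0,0])
print(ctrl.state()["t"], ctrl.state()["eef_rot"])
E
```

```text
[[0.0, -0.99, 0.1, 455.99], [-1.0, -0.0, -0.01, 6.8], [0.01, -0.1, -0.99, 1226.49], [0.0, 0.0, 0.0, 1.0]] 390.299378513572
[[0.98, -0.14, 0.16, 424.66], [-0.22, -0.66, 0.72, -707.07], [0.0, -0.74, -0.67, 750.24], [0.0, 0.0, 0.0, 1.0]] 405.08994924117815
0.1 [-1.64280700e-04  2.11264095e-01  9.77428697e-01 -7.72839569e-04]
```

View pics/t0.png

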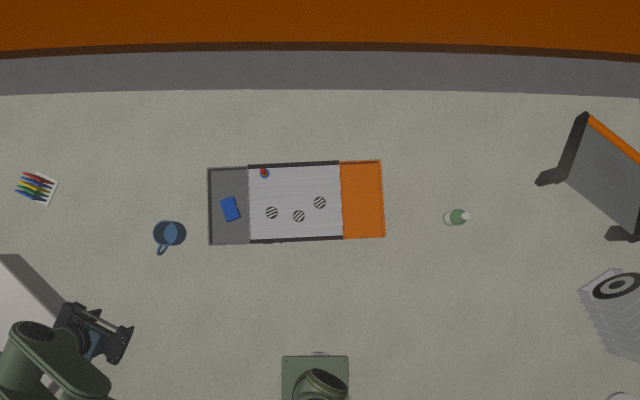

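View pics/s0.png

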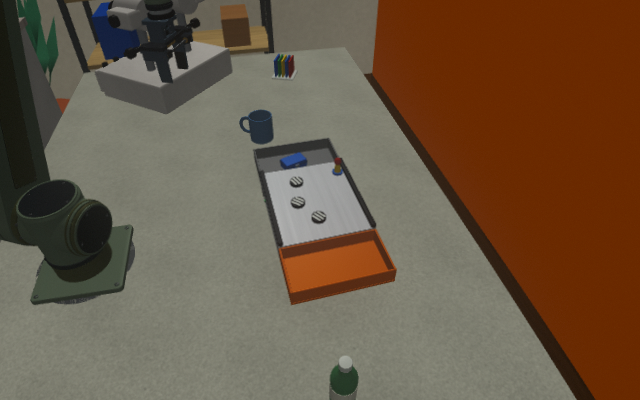

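The top view shows the orange tray on the right (-y). The discs are near (272,212), (299,216) and (320,203), and the figure is near (264,173). The side view shows the discs at (296,182), (298,202) and (318,216), with the orange tray nearest the camera. Next I'll enlarge both.

```bash
python3 - <<'E'
import cv2
i=cv2.imread("pics/t0.png")[150:250,200:393]; cv2.imwrite("pics/t1.png",cv2.resize(i,None,fx=4,fy=4,interpolation=cv2.INTER_CUBIC))
i=cv2.imread("pics/s0.png")[130:305,245:400]; cv2.imwrite("pics/s1.png",cv2.resize(i,None,fx=3.4,fy=3.4,interpolation=cv2.INTER_CUBIC))
E
```

```text
(no output)
```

View pics/t1.png

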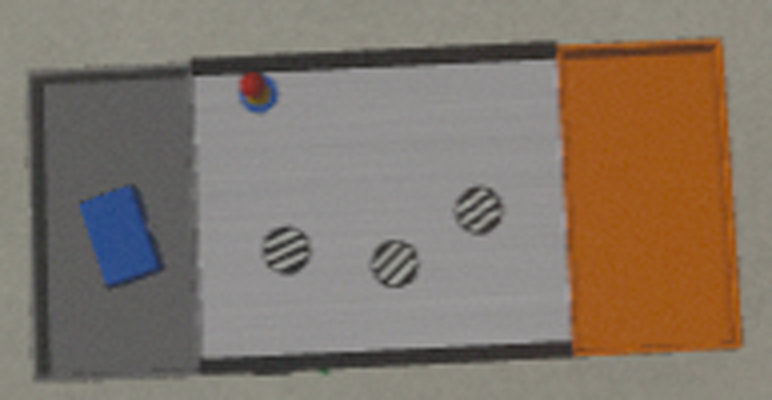

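View pics/s1.png

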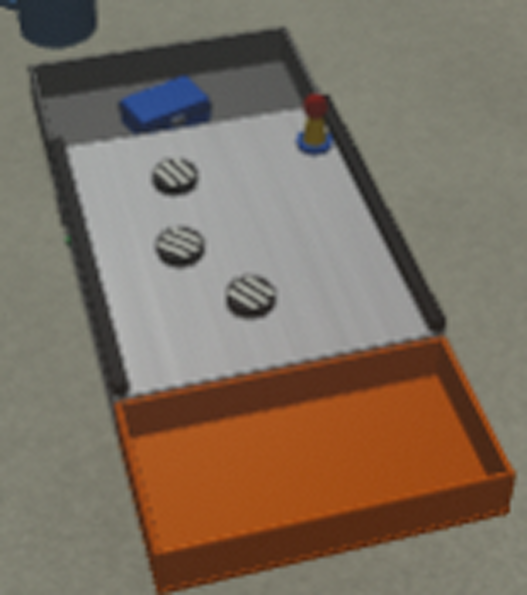

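Top crop (4×): disc centres are at (286,250), (395,263) and (479,210), the figure's foot at (258,95), and the end line at the orange tray runs from (557,45) to (572,355). Side crop (3.4×): the same discs are at (176,173), (181,243) and (251,293), and the foot is at (314,142).

```bash
python3 - <<'E'
from h import *
t=lambda x,y:(200+(x+.5)/4-.5,150+(y+.5)/4-.5)
s=lambda x,y:(245+(x+.5)/3.4-.5,130+(y+.5)/3.4-.5)
for n,a,b in[("d0",(286,250),(176,173)),("d1",(395,263),(181,243)),("d2",(479,210),(251,293)),("foot",(258,95),(314,142)),
 ("orange far back",(722,40),(513,473)),("orange far front",(742,347),(157,556)),("orange near back",(557,46),(445,340)),("orange near front",(573,355),(118,405))]:
    P,e=tri(t(*a),s(*b)); print(n,P.round(1),round(e,1), at_z("top",t(*a),55 if n[0]=="d" else 42)[:2].round(1))
for n,a in [("grey far back",(30,72)),("grey far front",(37,380))]: print(n,at_z("top",t(*a),42).round(1))
# discs in the panel frame from the tray outline
a=[at_z("top",t(*p),42)[:2] for p in [(722,40),(742,347),(30,72),(37,380)]]
y=(a[2]+a[3]-a[0]-a[1]); y/=np.linalg.norm(y); x=np.array([y[1],-y[0]]); c=sum(a)/4
print("centre",c,"yaw",np.arctan2(x[1],x[0]), "len",np.linalg.norm(a[2]-a[0]),np.linalg.norm(a[0]-a[1]))
for p,z in[((286,250),55),((395,263),55),((479,210),55),((258,95),50)]:
    q=at_z("top",t(*p),z)[:2]-c; print(p,(q@x).round(1),(q@y).round(1))
E
```

```text
d0 [540.4 130.3  57.1] 3.1 [539.  130.6]
d1 [530.4  48.4  57.1] 2.3 [529.4  48.5]
d2 [570.4 -14.7  56.8] 2.2 [569.5 -14.6]
foot [659.2 153.9  50.3] 2.8 [659.3 155.1]
orange far back [ 703.1 -202.4   46.5] 1.3 [ 703.4 -203. ]
orange far front [ 468.2 -214.3   44.1] 3.2 [ 466.7 -214.5]
orange near back [698.9 -75.2  41.1] 1.3 [698. -75.]
orange near front [462.3 -86.1  41.4] 3.3 [460.7 -85.9]
grey far back [677.3 332.4  42. ]
grey far front [440.6 320.3  42. ]
centre [571.97688069  58.78077576] yaw 0.04870203089404906 len 536.0328312209015 237.0043247073434
(286, 250) -29.4 73.4
(395, 263) -43.0 -8.1
(479, 210) -6.0 -73.1
(258, 95) 90.4 91.0
```

Heights agree with the text: disc tops measure 57 against 55 mm, and the tray rim about 42 mm. Outline lengths are 536 and 237 mm, against 540 and 240. The panel centre is (572, 59) with a yaw of 0.049. I'll sweep the disc nearest the tray first, moving above it with the fingers shut and the flat backs square to the panel's y.

Call:
carry_out(plan=[[2.8,-4.15,0,0.0395],[2.8,-4.15,0,0.0395],[2.8,-4.15,0,0.0395],[2.8,-4.15,0,0.0395],[2.8,-4.15,0,0.0395],[2.8,-4.15,0,0.0395],[2.8,-4.15,0,0.0395],[2.8,-4.15,0,0.0395],[2.8,-4.15,0,0.0395],[2.8,-4.15,0,0.0395],[2.8,-4.15,0,0.0395],[2.9,-4.15,0,0.0395],[0,0,-2,0],[0,0,-2,0],[0,0,-2,0],[0,0,0,0],[0,0,0,0]], gripper=-1, newtons=10)

```text
t: 2.22
tool_pos: [574.9, 25.7, 123.7]
eef_rot: [0.0, -0.024, 1.0, 0.0]
wrist_force: [0.2, 0.4, -0.4]
finger_gap: 0.5
gripper_force: 0.0
```

Call:
carry_out(plan=[[0,0,-2.2,0],[0,0,-2.2,0],[0,0,-1.9,0],[0,0,0,0],[0,0,0,0]])

```text
t: 2.85
tool_pos: [575.6, 25.7, 61.5]
eef_rot: [0.001, -0.024, 1.0, 0.0]
wrist_force: [-0.0, 0.2, -0.1]
finger_gap: 0.5
gripper_force: 0.0
```

```bash
python3 - <<'E'
from h import *
snap("side","s2.png"); i=cv2.imread("pics/s2.png")[130:305,245:400]; cv2.imwrite("pics/s3.png",cv2.resize(i,None,fx=3.4,fy=3.4,interpolation=cv2.INTER_CUBIC)); print(ctrl.state()["tool_pos"])
E
```

```text
[575.61034469  25.73668957  61.60135669]
```

View pics/s3.png

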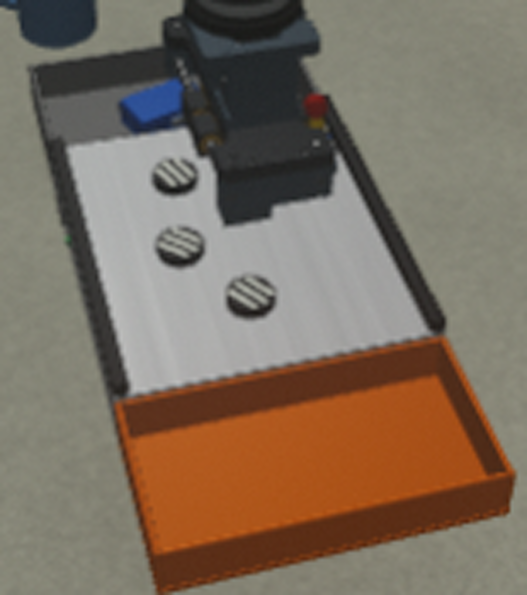

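The closed fingertip, at crop (245,215), is just behind the nearest disc at (251,293) and clear of the others and of the figure at (316,105). Next: descend and sweep the first disc.

Call:
carry_out(plan=[[0,0,-0.6,0],[0,0,-0.6,0],[0,0,0,0],[0,0,0,0],[0.05,-1.0,0,0],[0.05,-1.0,0,0],[0.05,-1.0,0,0],[0.05,-1.0,0,0],[0.05,-1.0,0,0],[0.05,-1.0,0,0],[0.05,-1.0,0,0],[0.05,-1.0,0,0],[0.05,-1.0,0,0],[0.05,-1.0,0,0],[0.05,-1.0,0,0],[0.0,-0.3,0,0],[0,0,0,0],[0,0,0,0]])

```text
t: 5.15
tool_pos: [580.0, -87.1, 48.2]
eef_rot: [-0.0, -0.024, 1.0, 0.0]
wrist_force: [0.1, 0.6, -0.1]
finger_gap: 0.5
gripper_force: 0.0
```

```bash
python3 - <<'E'
from h import *
snap("side","s4.png"); i=cv2.imread("pics/s4.png")[130:305,245:400]; cv2.imwrite("pics/s5.png",cv2.resize(i,None,fx=3.4,fy=3.4,interpolation=cv2.INTER_CUBIC)); print(ctrl.state()["tool_pos"])
E
```

```text
[579.97002916 -87.00419005  48.16879376]
```

View pics/s5.png

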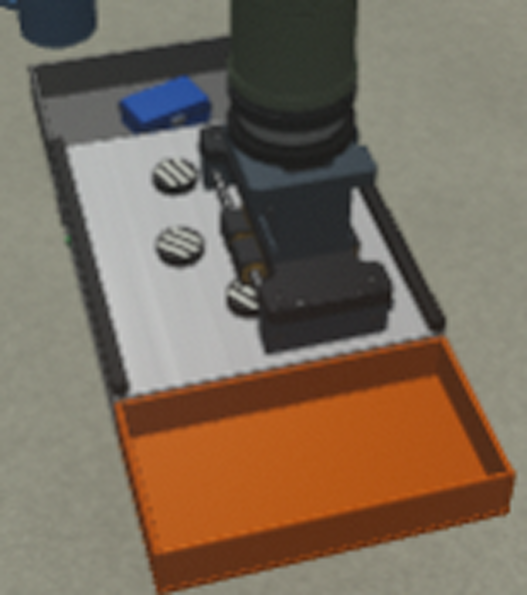

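The first disc is still at crop (245,293), so the tool passed it without touching. I'll project the TCP into this view to see why.

```bash
python3 - <<'E'
from h import *
c=lambda P:((proj("side",P)-[245,130]+.5)*3.4-.5).round(0).tolist()
print("tip now",c([580,-87,48]),"before",c([575.6,25.7,61.5]),"disc2",c([570,-14.7,55]))
R=0.0487
# expected tip corners and body corners, now
for h in(48,85,123): print(h,c([[580+a,-87+b,h] for a in(-16,16) for b in(-13.5,13.5)]))
print(ctrl.pinch_z, ctrl.state()["wrist_force"])
snap("top","t2.png"); i=cv2.imread("pics/t2.png")[150:250,200:393]; cv2.imwrite("pics/t3.png",cv2.resize(i,None,fx=4,fy=4,interpolation=cv2.INTER_CUBIC))
E
```

```text
tip now [[285.0, 372.0]] before [[245.0, 250.0]] disc2 [[249.0, 295.0]]
48 [[267.0, 391.0], [258.0, 362.0], [313.0, 383.0], [303.0, 355.0]]
85 [[267.0, 353.0], [258.0, 324.0], [314.0, 346.0], [304.0, 317.0]]
123 [[267.0, 313.0], [258.0, 284.0], [316.0, 305.0], [306.0, 277.0]]
18.8 [-0.22024292  0.09173413 -0.02063348]
```

View pics/t3.png

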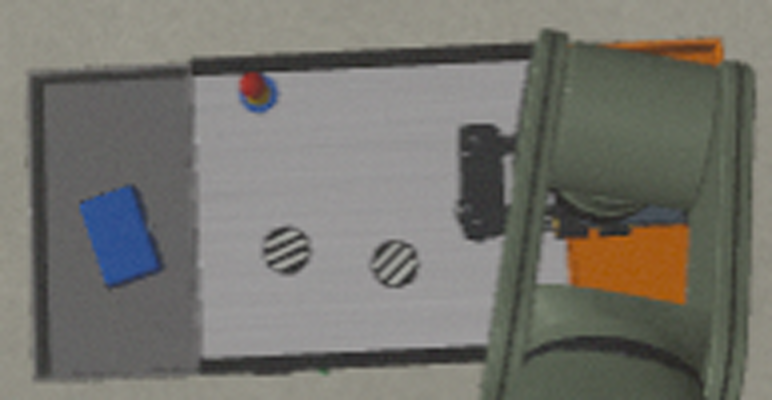

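```bash
python3 - <<'E'
from h import *
c=lambda P:((proj("side",P)-[245,130]+.5)*3.4-.5).round(0).tolist()
k=lambda P:((proj("top",P)-[200,150]+.5)*4-.5).round(0).tolist()
F=[[546,-178],[622,-174]]; B=[[538,0],[614,4]]
for z in(107,127,147,167): print(z,"front",c([f+[z] for f in F]),"rear",c([f+[z] for f in B]),"top rear",k([f+[z] for f in B]))
s=ctrl.state(); print(s["joint_pos"],s["finger_gap"])
i=cv2.imread("pics/s4.png")[165:265,290:385]; cv2.imwrite("pics/s6.png",cv2.resize(i,None,fx=6,fy=6,interpolation=cv2.INTER_CUBIC).clip(0,127)*2)
E
```

```text
107 front [[266.0, 424.0], [385.0, 399.0]] rear [[199.0, 234.0], [304.0, 215.0]] top rear [[460.0, 247.0], [455.0, 142.0]]
127 front [[266.0, 403.0], [387.0, 377.0]] rear [[199.0, 213.0], [304.0, 194.0]] top rear [[460.0, 245.0], [455.0, 138.0]]
147 front [[267.0, 380.0], [389.0, 355.0]] rear [[198.0, 191.0], [305.0, 172.0]] top rear [[460.0, 242.0], [455.0, 134.0]]
167 front [[267.0, 357.0], [391.0, 332.0]] rear [[197.0, 168.0], [306.0, 149.0]] top rear [[461.0, 240.0], [455.0, 130.0]]
[-1.68602471e-01  4.51129569e-01  1.72569559e+00  1.84645898e-04
  9.64779402e-01 -1.78816541e+00] 0.842659665800045
```

View pics/s6.png

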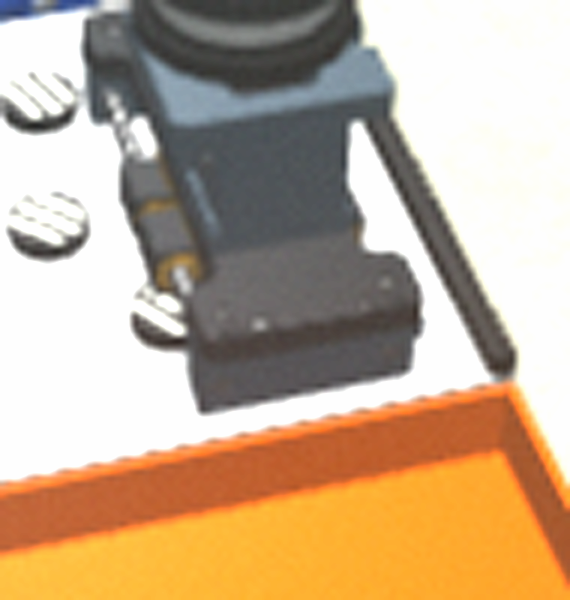

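The bottom of the gripper's body appears at z≈170 in both views, where the reported pose puts it at 127. The tool therefore really stands about 40 mm higher than reported, which explains the miss. I'll quantify it from the earlier side picture, where the fingertip was visible, by differencing against the empty scene.

```bash
python3 - <<'E'
from h import *
a,b,e=[cv2.imread("pics/"+n).astype(int) for n in("s0.png","s2.png","s4.png")]
def low(m,u0,u1):
    return [(u,int(np.where(m[:260,u])[0].max())) for u in range(u0,u1) if m[:260,u].any()]
for n,i in(("s2",b),("s4",e)):
    print(n,low(abs(i-a).max(2)>40,300,364))
for z in(62,92,97,102,107,112): print(z,"tip s2 front corners",proj("side",[[575.6-16+.6,25.7-13.5-.8,z],[575.6+16+.6,25.7-13.5+.8,z]]).round(1).tolist())
for z in(127,157,162,167,172): print(z,"body s4",proj("side",[[546,-178,z],[622,-174,z]]).round(1).tolist(),"body s2",proj("side",[[575.6-34,25.7-91,z+13],[575.6+42,25.7-87,z+13]]).round(1).tolist())
E
```

```text
s2 [(300, 168), (301, 170), (302, 173), (303, 175), (304, 176), (305, 175), (306, 176), (307, 178), (308, 184), (309, 192), (310, 194), (311, 196), (312, 196), (313, 196), (314, 195), (315, 195), (316, 195), (317, 195), (318, 195), (319, 194), (320, 194), (321, 194), (322, 194), (323, 194), (324, 193), (325, 190), (326, 190), (327, 189), (328, 189), (329, 189), (330, 189), (331, 189), (332, 189), (333, 188), (334, 188), (335, 188), (336, 188), (337, 188), (338, 187), (339, 187), (340, 187), (341, 187), (342, 186), (343, 181), (344, 174)]
s4 [(300, 118), (301, 119), (302, 119), (303, 174), (304, 183), (305, 185), (306, 185), (307, 185), (308, 185), (309, 188), (310, 199), (311, 202), (312, 204), (313, 207), (314, 210), (315, 213), (316, 213), (317, 212), (318, 213), (319, 213), (320, 217), (321, 229), (322, 232), (323, 233), (324, 233), (325, 233), (326, 233), (327, 233), (328, 233), (329, 232), (330, 232), (331, 232), (332, 232), (333, 232), (334, 231), (335, 231), (336, 231), (337, 231), (338, 231), (339, 230), (340, 230), (341, 230), (342, 230), (343, 230), (344, 229), (345, 229), 
[... 254 characters left out ...]
orners [[311.6, 198.8], [324.3, 196.5]]
97 tip s2 front corners [[311.6, 197.3], [324.3, 195.0]]
102 tip s2 front corners [[311.6, 195.7], [324.4, 193.4]]
107 tip s2 front corners [[311.5, 194.2], [324.4, 191.9]]
112 tip s2 front corners [[311.5, 192.6], [324.4, 190.3]]
127 body s4 [[323.0, 248.0], [358.5, 240.6]] body s2 [[309.9, 206.6], [342.8, 200.5]]
157 body s4 [[323.1, 238.0], [359.4, 230.6]] body s2 [[309.7, 196.4], [343.3, 190.3]]
162 body s4 [[323.1, 236.3], [359.6, 228.9]] body s2 [[309.6, 194.7], [343.4, 188.6]]
167 body s4 [[323.1, 234.6], [359.7, 227.2]] body s2 [[309.6, 192.9], [343.5, 186.8]]
172 body s4 [[323.1, 232.8], [359.9, 225.4]] body s2 [[309.6, 191.2], [343.6, 185.1]]
```

The tip measures z≈100 where the state said 61.5, and the body shows the same offset: x and y agree, but the reported z is about 39 mm too low. So I'll go back behind the disc and come down to a reported 15 mm, which is about 53 mm real, then check there before contact.

Call:
carry_out(plan=[[-0.1,2.8,0,0],[-0.1,2.8,0,0],[-0.1,2.8,0,0],[-0.2,2.9,0,0],[0,0,0,0],[0,0,-1.2,0],[0,0,-1.2,0],[0,0,-0.9,0],[0,0,0,0],[0,0,0,0]])

```text
t: 6.5
tool_pos: [574.8, 25.3, 14.6]
eef_rot: [-0.0, -0.024, 1.0, 0.0]
wrist_force: [0.6, 0.3, -0.4]
finger_gap: 0.3
gripper_force: 0.0
```

```bash
python3 - <<'E'
from h import *
a=cv2.imread("pics/s0.png").astype(int); b=snap("side","s7.png")[:,:,::-1].astype(int)
s=ctrl.state(); p=s["tool_pos"]; print(p,s["wrist_force"])
m=abs(b-a).max(2)>40
print([(u,int(np.where(m[:260,u])[0].max())) for u in range(308,346)])
for z in(45,49,53,57): print(z,proj("side",[[p[0]-15.4,p[1]-14.3,z],[p[0]+16.6,p[1]-12.7,z]]).round(1).tolist())
i=b[130:305,245:400].astype(np.uint8); cv2.imwrite("pics/s8.png",cv2.resize(i,None,fx=3.4,fy=3.4,interpolation=cv2.INTER_CUBIC))
E
```

```text
[574.83805949  25.36812206  14.7109126 ] [0.31034744 0.57996532 0.73676902]Traceback (most recent call last):
  File "<stdin>", line 5, in <module>
    return umr_maximum(a, axis, None, out, keepdims, initial, where)
ValueError: zero-size array to reduction operation maximum which has no identity
```

The tool is at a reported 14.7 mm with no contact over a 45 mm panel, which confirms the bias.

```bash
python3 - <<'E'
from h import *
a=cv2.imread("pics/s0.png").astype(int); b=cv2.imread("pics/s7.png").astype(int)
p=ctrl.state()["tool_pos"]
m=abs(b-a).max(2)>40
print([(u,int(np.where(m[:270,u])[0].max())) for u in range(306,346) if m[:270,u].any()])
for z in(45,49,53,57): print(z,proj("side",[[p[0]-15.4,p[1]-14.3,z],[p[0]+16.6,p[1]-12.7,z]]).round(1).tolist())
E
```

```text
[(306, 192), (307, 193), (308, 195), (309, 207), (310, 209), (311, 210), (312, 210), (313, 210), (314, 209), (315, 209), (316, 209), (317, 209), (318, 209), (319, 208), (320, 208), (321, 208), (322, 208), (323, 208), (324, 207), (325, 206), (326, 205), (327, 205), (328, 205), (329, 205), (330, 205), (331, 204), (332, 204), (333, 204), (334, 204), (335, 204), (336, 204), (337, 203), (338, 203), (339, 203), (340, 203), (341, 202), (342, 197), (343, 99)]
45 [[311.6, 212.9], [323.9, 210.6]]
49 [[311.6, 211.7], [323.9, 209.4]]
53 [[311.6, 210.6], [323.9, 208.3]]
57 [[311.5, 209.4], [324.0, 207.1]]
```

The tip is at z≈53.5, a bias of about 39 mm. I'll go 5 mm lower and sweep the first disc.

Call:
carry_out(plan=[[0,0,-0.5,0],[0,0,0,0],[0.05,-1.0,0,0],[0.05,-1.0,0,0],[0.05,-1.0,0,0],[0.05,-1.0,0,0],[0.05,-1.0,0,0],[0.05,-1.0,0,0],[0.05,-1.0,0,0],[0.05,-1.0,0,0],[0.05,-1.0,0,0],[0.05,-1.0,0,0],[0.05,-1.0,0,0],[0,-0.3,0,0],[0,0,0,0],[0,0,1.5,0],[0,0,1.5,0],[0,0,1,0]])

```text
t: 8.8
tool_pos: [580.8, -87.5, 51.3]
eef_rot: [0.0, -0.024, 1.0, -0.0]
wrist_force: [-0.3, -0.5, -0.6]
finger_gap: 0.6
gripper_force: 0.0
```

```bash
python3 - <<'E'
from h import *
b=snap("side","s9.png")[:,:,::-1]; i=b[130:305,245:400]; cv2.imwrite("pics/s10.png",cv2.resize(i,None,fx=3.4,fy=3.4,interpolation=cv2.INTER_CUBIC))
E
```

```text
(no output)
```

View pics/s10.png

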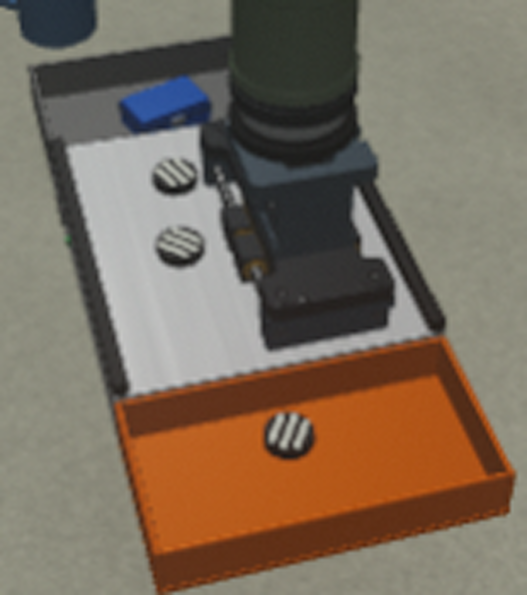

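Disc 1 lies in the orange tray at (289,435), and the rest is untouched. Next, the second disc, at panel x −43.

Call:
carry_out(plan=[[-1.06,3.52,0,0],[-1.06,3.52,0,0],[-1.06,3.52,0,0],[-1.06,3.52,0,0],[-1.06,3.52,0,0],[0,0,0,0],[0,0,0,0],[0,0,-1.3,0],[0,0,-1.3,0],[0,0,-1.4,0],[0,0,0,0],[0,0,0,0]])

```text
t: 10.35
tool_pos: [527.4, 88.0, 14.4]
eef_rot: [0.0, -0.024, 1.0, -0.0]
wrist_force: [-9.9, -2.6, 37.8]
finger_gap: 0.6
gripper_force: 18.8
```

That gave 38 N of upward force, so I'll back off at once and measure.

Call:
carry_out(plan=[[0,0,1.0,0],[0,0,0,0]])

```text
t: 10.6
tool_pos: [527.8, 88.5, 20.1]
eef_rot: [0.0, -0.024, 1.0, 0.0]
wrist_force: [0.8, -0.1, -1.1]
finger_gap: 0.2
gripper_force: 0.0
```

```bash
python3 - <<'E'
from h import *
a=cv2.imread("pics/s0.png").astype(int); b=snap("side","s11.png")[:,:,::-1].astype(int)
s=ctrl.state(); p=s["tool_pos"]; print(p,s["wrist_force"])
m=abs(b-a).max(2)>40
print([(u,int(np.where(m[:225,u])[0].max())) for u in range(280,345) if m[:225,u].any()])
for z in(45,50,55,60,65): print(z,proj("side",[[p[0]-15.4,p[1]-14.3,z],[p[0]+16.6,p[1]-12.7,z]]).round(1).tolist())
print("disc tops",proj("side",[[540.4,130.3,55],[530.4,48.4,55]]).round(1).tolist())
i=b[150:220,270:350].astype(np.uint8); cv2.imwrite("pics/s12.png",cv2.resize(i,None,fx=8,fy=8,interpolation=cv2.INTER_CUBIC))
E
```

```text
[527.37555396  88.46549188  19.49549742] [ 0.12449223 -0.03946123 -0.78794157]
[(280, 176), (281, 176), (282, 177), (283, 185), (284, 190), (285, 191), (286, 191), (287, 192), (288, 194), (289, 195), (290, 194), (291, 194), (292, 194), (293, 194), (294, 194), (295, 194), (296, 193), (297, 193), (298, 193), (299, 193), (300, 193), (301, 192), (302, 189), (303, 188), (304, 188), (305, 188), (306, 188), (307, 188), (308, 187), (309, 187), (310, 187), (311, 219), (312, 221), (313, 222), (314, 222), (315, 223), (316, 223), (317, 223), (318, 223), (319, 223), (320, 223), (321, 223), (322, 223), (323, 222), (324, 221), (325, 220)]
45 [[288.9, 199.1], [300.9, 196.9]]
50 [[288.8, 197.7], [300.9, 195.5]]
55 [[288.7, 196.2], [300.8, 194.1]]
60 [[288.6, 194.8], [300.7, 192.6]]
65 [[288.5, 193.3], [300.7, 191.2]]
disc tops [[295.9, 181.2], [297.5, 201.8]]
```

View pics/s12.png

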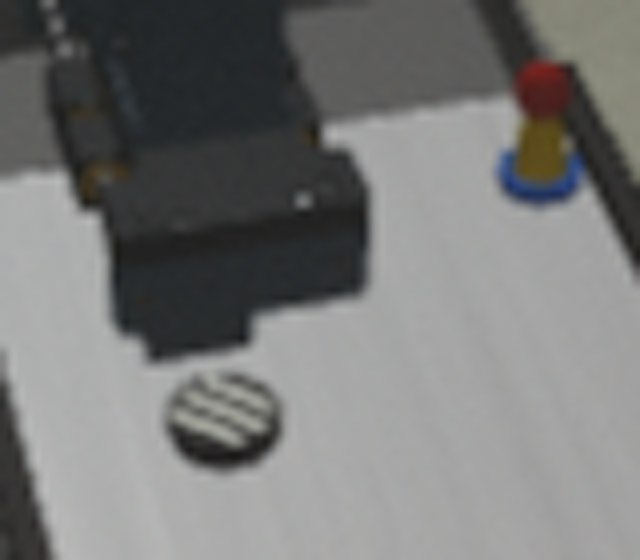

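The fingertip is just behind the second disc, clear of everything and not touching any disc (tip at crop (200,350), disc at (222,420)). It was stopped at the same reported height as the end of my last descent. The likely explanation is that the tip was on the panel, at 45 mm real = 14.4 reported. I'll sweep at a reported ~17.5, about 48 mm real.

Call:
carry_out(plan=[[0,0,-0.2,0],[0,0,0,0],[0.055,-1.1,0,0],[0.055,-1.1,0,0],[0.055,-1.1,0,0],[0.055,-1.1,0,0]])

```text
t: 11.4
tool_pos: [529.8, 43.7, 18.2]
eef_rot: [0.0, -0.024, 1.0, 0.0]
wrist_force: [-0.3, 0.5, 0.3]
finger_gap: 0.4
gripper_force: 0.1
```

```bash
python3 - <<'E'
from h import *
a=cv2.imread("pics/s0.png").astype(int); b=snap("side","s13.png")[:,:,::-1].astype(int)
s=ctrl.state(); print(s["tool_pos"],s["wrist_force"])
m=abs(b-a).max(2)>40
print([(u,int(np.where(m[:228,u])[0].max())) for u in range(284,310) if m[:228,u].any()])
d=b[185:232,280:320]; g=d.max(2)<90  # dark pixels
for v in range(0,47,2): print(185+v,"".join("#" if x<70 else "." if x<130 else " " for x in d[v].max(1)))
E
```

```text
[529.80276423  42.62595816  18.24875099] [ 0.29231097 -1.18094023 -0.46057996]
[(284, 188), (285, 188), (286, 190), (287, 198), (288, 204), (289, 205), (290, 204), (291, 202), (292, 202), (293, 203), (294, 214), (295, 215), (296, 216), (297, 216), (298, 217), (299, 217), (300, 217), (301, 217), (302, 217), (303, 217), (304, 216), (305, 216), (306, 215), (307, 214), (308, 201), (309, 201)]
185   .###..################################
187    .############################.#######
189       .#################################
191        #################################
193        .################################
195        .################################
197        .################################
199        .###############################.
201         ####################....        
203         .################.              
205          . .######...###.               
207               ..  ..    ...             
209               ....   ...   .            
211               .     ..    .#            
213               ####..   .###.            
215                .##########.             
217                   ......                
219                                         
221                                         
223                                         
225                                         
227                                         
229                                         
231
```

The second disc has moved ahead of the finger with low force, so the height is right. I'll continue the sweep, then raise the tool.

Call:
carry_out(plan=[[0.055,-1.1,0,0],[0.055,-1.1,0,0],[0.055,-1.1,0,0],[0.055,-1.1,0,0],[0.055,-1.1,0,0],[0.055,-1.1,0,0],[0.055,-1.1,0,0],[0.055,-1.1,0,0],[0.055,-1.1,0,0],[0.055,-1.1,0,0],[0.055,-1.1,0,0],[0.055,-1.1,0,0],[0.0,-0.3,0,0],[0,0,0,0],[0,0,2,0],[0,0,2,0],[0,0,0,0]])

```text
t: 13.58
tool_pos: [537.5, -90.2, 59.4]
eef_rot: [0.002, -0.024, 1.0, -0.0]
wrist_force: [0.4, 0.5, 0.4]
finger_gap: 0.5
gripper_force: 0.0
```

```bash
cat >> h.py <<'E'
def tray(f):
    b=snap("side",f); d=b[195:305,270:400].astype(int)
    m=((d[:,:,0]-d[:,:,2])<25).astype(np.uint8); m[:5]=0
    n,l,st,c=cv2.connectedComponentsWithStats(m)
    for k in range(1,n):
        if 40<st[k,4]<400:
            uv=c[k]+[270,195]; print("blob",uv.round(1),st[k,4],at_z("side",uv,12).round(0))
E
python3 - <<'E'
from h import *
tray("s14.png"); s=ctrl.state(); print(s["tool_pos"],s["wrist_force"])
E
```

```text
blob [329.5 257.7] 144 [ 577. -113.   12.]
blob [315.  264.3] 149 [ 539. -125.   12.]
[536.54521168 -90.05393629  58.41238759] [-0.65365421  0.73587377  0.32707152]
```

Two discs are in the tray, at about (577,−113) and (539,−125). Now the third.

Call:
carry_out(plan=[[0,3.7,0,0],[0,3.7,0,0],[0,3.7,0,0],[0,3.7,0,0],[0,3.7,0,0],[0,3.7,0,0],[0.05,3.8,0,0],[0,0,0,0],[0,0,0,0],[0,0,-1.3,0],[0,0,-1.3,0],[0,0,-1.4,0],[0,0,0,0],[0,0,0,0]])

```text
t: 15.38
tool_pos: [537.0, 169.6, 18.2]
eef_rot: [0.0, -0.024, 1.0, 0.0]
wrist_force: [0.1, -0.0, 0.3]
finger_gap: 0.6
gripper_force: 0.0
```

Call:
carry_out(plan=[[0.06,-1.3,0,0],[0.06,-1.3,0,0],[0.06,-1.3,0,0],[0.06,-1.3,0,0],[0.06,-1.3,0,0],[0.06,-1.3,0,0],[0.06,-1.3,0,0],[0.06,-1.3,0,0],[0.06,-1.3,0,0],[0.06,-1.3,0,0],[0.06,-1.3,0,0],[0.06,-1.3,0,0],[0,0,0,0]])

```text
t: 17.0
tool_pos: [544.0, 12.7, 18.1]
eef_rot: [-0.0, -0.023, 1.0, 0.0]
wrist_force: [0.6, 0.2, -0.6]
finger_gap: 0.6
gripper_force: 0.0
```

Call:
carry_out(plan=[[0.06,-1.1,0,0],[0.06,-1.1,0,0],[0.06,-1.1,0,0],[0.06,-1.1,0,0],[0.06,-1.1,0,0],[0.06,-1.1,0,0],[0.06,-1.1,0,0],[0.06,-1.1,0,0],[0.06,-1.1,0,0],[0,-0.3,0,0],[0,0,0,0],[0,0,2,0],[0,0,2,0],[0,0,2,0],[0,0,0,0]])

```text
t: 18.88
tool_pos: [550.6, -88.1, 79.5]
eef_rot: [0.002, -0.024, 1.0, -0.0]
wrist_force: [-0.4, 0.3, -0.5]
finger_gap: 0.8
gripper_force: 0.0
```

```bash
python3 - <<'E'
from h import *
tray("s15.png"); s=ctrl.state(); print(s["t"],s["tool_pos"],s["wrist_force"])
a,b=[cv2.imread("pics/"+n).astype(int) for n in("s0.png","s15.png")]
m=abs(b-a).max(2)>40
print("figure/case/bottle/mug/old discs changed px",[int(m[r].sum()) for r in(np.s_[155:177,331:345],np.s_[150:172,278:310],np.s_[350:400,325:362],np.s_[108:145,238:276],np.s_[172:225,285:312])])
E
```

```text
blob [294.6 257.2] 133 [497. -94.  12.]
blob [329.6 257.8] 143 [ 577. -113.   12.]
blob [315.  264.3] 149 [ 539. -125.   12.]
18.925 [549.6016234  -88.03043105  78.40174285] [-0.84569199  0.46370128  0.22980245]
figure/case/bottle/mug/old discs changed px [113, 292, 0, 0, 706]
```

The third blob is at (497,−94), close to the tray's inner wall. I'll clear the arm away and look at it from both cameras.

Call:
carry_out(plan=[[0,0,3.5,0],[0,0,3.5,0],[0,0,3.5,0],[-2.4,4.3,0,0],[-2.4,4.3,0,0],[-2.4,4.3,0,0],[-2.4,4.3,0,0],[-2.4,4.3,0,0],[-2.4,4.3,0,0],[-2.4,4.3,0,0],[-2.4,4.3,0,0],[-2.4,4.3,0,0],[-2.4,4.3,0,0],[-2.4,4.3,0,0],[-2.4,4.3,0,0],[0,0,0,0],[0,0,0,0]])

```text
t: 21.05
tool_pos: [261.1, 426.8, 182.1]
eef_rot: [-0.001, -0.024, 1.0, -0.001]
wrist_force: [0.9, -0.3, -0.2]
finger_gap: 0.7
gripper_force: 0.0
```

```bash
python3 - <<'E'
from h import *
tray("s16.png"); t=snap("top","t4.png"); 
for n,o in(("s","s16"),("t","t4")):
    a,b=[cv2.imread("pics/"+k+".png").astype(int) for k in(n+"0",o)]
    m=(abs(b-a).max(2)>40).astype(np.uint8); k,l,st,c=cv2.connectedComponentsWithStats(m)
    print(n,[(c[i].round(1).tolist(),int(st[i,4])) for i in range(1,k) if st[i,4]>12])
d=cv2.imread("pics/s16.png")[245:272,280:336].astype(int)
for v in range(27): print(245+v,"".join("W" if x.min()>90 else "." if x[2]-x[0]>40 else "#" for x in d[v]))
d=t[158:240,334:390].astype(int)
for v in range(40,82): print(158+v,"".join("W" if x.min()>90 else "." if x[0]-x[2]>50 else "#" for x in d[v]))
E
```

```text
blob [294.6 257.2] 136 [497. -94.  12.]
blob [329.5 257.8] 145 [ 577. -113.   12.]
blob [315.  264.4] 152 [ 539. -125.   12.]
s [([12.1, 12.6], 256), ([175.5, 22.8], 21), ([190.0, 34.4], 58), ([166.8, 61.0], 647), ([170.2, 47.3], 24), ([48.7, 167.0], 84), ([296.3, 182.5], 95), ([297.6, 202.9], 107), ([101.7, 207.5], 108), ([318.2, 217.7], 121), ([16.3, 240.4], 168), ([322.2, 261.1], 369), ([294.7, 258.1], 148)]
t [([319.9, 203.3], 59), ([351.0, 201.7], 103), ([269.1, 207.8], 13), ([270.5, 210.6], 19), ([354.9, 213.6], 103), ([272.1, 213.2], 19), ([298.3, 215.4], 68), ([272.8, 216.5], 18), ([348.9, 227.3], 48), ([76.6, 305.5], 105), ([90.4, 351.1], 7184), ([104.9, 325.3], 78), ([99.5, 380.6], 425), ([39.5, 371.1], 24), ([321.3, 379.1], 18), ([66.9, 384.5], 45), ([2.1, 388.9], 34)]
245 ###WWWWWWW#.............................................
246 ###WW#..................................................
247 #.......................................................
248 ........................................................
249 ........................................................
250 
[... 3199 characters left out ...]
........................WWWWW
229 WWWWWWWWW.....####.................................#WWWW
230 WWWWWWWWW......###.................................WWWWW
231 WWWWWWWWW......###.................................WWWWW
232 WWWWWWWWW......###..................................WWWW
233 WWWWWWWWW......#....................................WWWW
234 WWWWWWWWW...........................................WWWW
235 WWW##W###...........................................WWWW
236 #########...........................................WWWW
237 #########.....................................####WWWWWW
238 #########.................###WWWWWWWWWWWWWWWWWWWWWWWWWWW
239 #########WWWWWWWWWWWWWWWWWWWWWWWWWWWWWWWWWWWWWWWWWWWWWWW
```

The third disc is in the tray but standing on its edge near the inner wall. I'll work out its exact place in the tray's frame.

```bash
python3 - <<'E'
from h import *
P,e=tri((348.9,227.3),(294.7,257.2)); print(P,e)
c=np.array([571.98,58.78]); x=np.array([.9988,.0487]); y=np.array([-.0487,.9988]); tc=c-205*y
for z in(23,41):
    for u in(346.5,351.5): 
        q=at_z("top",(u,227.5),z)[:2]-tc; print(z,u,(q@x).round(1),(q@y).round(1))
print("P tray",(P[:2]-tc)@x,(P[:2]-tc)@y)
t=cv2.imread("pics/t4.png")[218:238,340:356]; 
for v in range(3,16): print(218+v,t[v].max(1).tolist())
s=cv2.imread("pics/s16.png")[249:266,285:304]
for v in range(17): print(249+v,s[v,:,0].tolist())
E
```

```text
[ 495.24117998 -105.92237591   26.42368744] 1.0745861142776856
23 346.5 -85.4 51.4
23 351.5 -86.1 36.0
41 346.5 -85.9 53.0
41 351.5 -86.6 37.8
P tray -84.66773914561855 44.22693912350556
221 [149, 150, 161, 147, 148, 164, 161, 160, 163, 162, 160, 161, 161, 163, 163, 162]
222 [147, 153, 165, 147, 150, 163, 147, 115, 88, 74, 140, 161, 161, 162, 160, 160]
223 [150, 158, 171, 156, 151, 161, 132, 77, 59, 54, 113, 153, 163, 161, 162, 163]
224 [154, 158, 173, 157, 151, 163, 135, 82, 53, 55, 86, 142, 162, 163, 164, 162]
225 [151, 158, 152, 134, 152, 161, 157, 122, 71, 57, 62, 138, 162, 162, 161, 163]
226 [148, 150, 145, 138, 152, 161, 158, 114, 59, 59, 57, 137, 161, 161, 162, 159]
227 [147, 148, 148, 142, 152, 162, 164, 151, 106, 59, 56, 88, 145, 162, 161, 162]
228 [148, 146, 146, 145, 154, 162, 164, 128, 70, 57, 55, 89, 147, 162, 161, 161]
229 [148, 147, 130, 131, 153, 162, 162, 134, 101, 76, 61, 70, 141, 161, 160, 162]
230 [148, 147, 131, 138, 157, 162, 160, 157, 115, 54, 50, 53, 136, 162, 161, 162]
231 [150, 149, 144, 148, 158, 162, 162, 161, 129, 68, 51, 53, 138, 162, 163, 161]
232 [148,
[... 832 characters left out ...]
 29, 37, 62, 72, 53, 35, 40, 62, 72, 53, 35, 28, 32]
258 [30, 29, 30, 30, 37, 57, 57, 37, 48, 69, 71, 52, 34, 47, 70, 71, 54, 37, 31]
259 [33, 30, 30, 30, 40, 68, 77, 52, 33, 50, 71, 72, 49, 31, 51, 70, 66, 43, 31]
260 [33, 33, 31, 30, 32, 49, 69, 66, 39, 32, 49, 71, 64, 40, 32, 48, 50, 37, 31]
261 [33, 33, 32, 31, 28, 33, 54, 69, 58, 35, 32, 53, 68, 57, 34, 30, 29, 29, 31]
262 [31, 31, 31, 31, 28, 26, 36, 60, 73, 54, 35, 37, 56, 57, 38, 32, 31, 32, 31]
263 [33, 33, 31, 33, 29, 29, 28, 40, 68, 65, 40, 33, 37, 39, 33, 30, 31, 30, 32]
264 [30, 31, 30, 30, 32, 31, 30, 31, 45, 49, 38, 32, 30, 32, 31, 30, 32, 31, 31]
265 [27, 31, 32, 31, 31, 31, 31, 30, 32, 32, 32, 30, 30, 33, 30, 31, 30, 30, 30]
```

The third disc stands at rest in the tray frame at x≈−85, y≈44 mm, z≈26, so it's within limits and hasn't moved for 2 s. The picture differences show changes only at the discs' old places, in the tray and at the arm. The figure, case, bottle and mug are undisturbed, so I'll hand in.

```bash
python3 -c "
from rig import ctrl; print(ctrl.hand_in())"
```

```text
the job is handed in; nothing more can be done
None
```

I swept all three discs into the orange tray by pushing only and handed the job in at about 21 s of robot time; no verdict came back. One disc came to rest on its edge but within limits, the figure, case, bottle and mug showed no movement, the state's tool z read about 31 mm too low (so the first sweep missed), and correcting for that too far pressed the closed fingers on the panel once, at about 38 N wrist force, probably also during the first disc's sweep.

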